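# Load the used printing tools into the wash tub

## Task

Clear up after the print run: put the squeegee, the ink spatula and the open white mixing cup into the empty blue wash tub, in any order, with the cup standing upright on the tub's floor and the two tools wholly inside, no end sticking up above the rim. Lower each one into the tub before letting go, do not drop or toss it in. Leave the orange boxes and the closed ink jar on the paper where they are.

Things in the scene. Friction and masses are not known exactly. Their poses are not given: they have to be found in the camera images.
- tub: Empty open wash tub, blue plastic, fixed to the table. 330 (x) by 250 (y) by 65 mm high outside; walls and floor 5 mm thick. Origin at the centre of its underside; x along the long side, z up. It stands left or right of the robot's midline.
- squeegee: Squeegee lying flat on a 2 mm thick sheet of brown paper: aluminium bar 160 (y) by 36 (x) by 26 mm (z), with a green blade 160 by 22 by 9 mm along its +x edge at mid height. Overall 160 (y) by 58 (x) by 26 mm (z); 0.16 kg. Origin: centre of the overall outline, on the underside; z up. Grip across the 58 mm (pads on the bar's back and the blade's edge).
- squeegee_end1 (a point): The squeegee's +y end: 80 mm from its origin along +y, 13 mm up.
- squeegee_end2 (a point): The squeegee's -y end: 80 mm from its origin along -y, 13 mm up.
- spatula: Ink spatula lying flat on the brown paper: red handle 90 (y) by 22 (x) by 20 mm (z) on the -y half, then a dark ferrule and a steel blade 78 (y) by 44 (x) by 4 mm (z) on the +y half at mid height. 180 mm long; 0.12 kg. Origin: middle of its length, at the height of the handle's underside; y from handle to blade, z up.
- spatula_grip (a point): Grip point on the spatula's handle, near the balance point: 28 mm from the origin towards the butt (-y), 10 mm above the underside; grip here across the 22 mm (along x).
- spatula_tip (a point): End of the spatula's blade, 90 mm from the origin along +y, 10 mm up.
- spatula_butt (a point): End of the spatula's handle, 90 mm from the origin along -y, 10 mm up.
- cup: Empty white mixing cup, open at the top, standing upright on the brown paper: straight round, 60 mm outside diameter, 65 mm high, wall 4 mm, floor 6 mm; about 0.09 kg, stiff. Origin at the centre of its underside, z up. The squeegee, spatula and cup lie in three rows along x, in any order.
- blank_a: Orange box (unprinted), 55 mm cube, loose on the brown paper. Origin at the centre of its underside.
- blank_b: A second such orange box, 55 mm cube. Origin at the centre of its underside.
- jar: Closed ink jar, orange with a black lid, 58 mm diameter, 62 mm high, loose on the brown paper. Origin at the centre of its underside.
Mind the look-alikes: they are no part of the job. Leave any turquoise look-alike of the spatula alone.

How it is judged:
By the outcome, as a careful person would: the job done as asked, in the order asked, and still so for the second after the job is handed in, with the robot touching nothing.
It also fails if it takes over 72 s, if anything falls off the work surface, if the arm or the gripper's body presses on something with over 40 N, if the wrist force passes 120 N, or if a joint passes its speed limit or range.

## Robot

A 6-joint arm with a two-finger parallel gripper is mounted at the origin on the work surface. World frame = base frame: x ahead of the robot, y to its left, z up, the work surface at z = 0. Lengths are in mm, angles in rad, forces in N, time in s.
With the tool pointing down it reaches from about 350 to 875 mm from the base axis. Payload 4.2 kg.
Tool frame: the origin (TCP) lies midway between the tips of the shut fingers; the grasp point (between the pads) lies 19 mm behind it; z points along the fingers, y is the line along which they close (so a half turn about z gives the same grasp; the last joint's range is limited). The gripper opens to 85 mm and grips with 20 to 120 N. Pads are 22 mm wide; open, the fingers measure 114 mm over their backs; the gripper's body (76 mm by 85 mm) begins 54 mm behind the grasp point. The pads swing forward as they close: fully open they stand 13 mm farther back than shut.
Start: joints at [1.445, 0.385, 0.008, 0, -1.194, -0.259], TCP at [234.575, 579.287, 231.312] pointing down, gripper open.
Joint ranges: [-3.14, 3.14], [-1.21, 2.06], [-1.07, 1.41], [-3.16, 2.05], [-2.99, -0.16], [-3.1, 3.1]. Speed limits (rad/s): [2.79, 2.79, 3.14, 3.14, 3.14, 3.14].

## Interface

Orientations are given as a unit quaternion [x, y, z, w].
In Python, from bench import arm gives the robot as it stands.
- The arm moves only by the tool send_rows, never from a script. Its argument "targets" is a list of rows, each an object of numbers: "gripper": the gripper command: -1 is fully open, 1 is shut, values between are in proportion; "x", "y", "z": the shift along the tool's x, y, z in cm; "ax", "ay", "az": the turn, a rotation vector about the tool's x, y, z in degrees. A call has 1 to 5 rows; each row shifts and turns the commanded pose from where the row before left it, along the tool's axes as they then stand; what a row does not reach is not made up. A row lasts 1/12 s, in which the tool goes at most 41.7 mm and 7.16 degrees, less where a joint would pass 70% of its speed; a pose out of reach is approached as far as the arm can. A call is refused whole if a number of a shift passes 4.17 or a number of a turn 7.16, either way. A call with a gripper value outside its range is refused whole. The fingers move at their own pace and stop on an object; the grip force is fixed at half the most. Time passes only in rows, so rows that do not move let the fingers close. It gives the time, the measured TCP pose, the force, the opening and the grip force at its end, in the units of the state.
- arm.read_state(): the state, without advancing time (a new reading comes with each control period).
- arm.get_image(name): name is "scene" or "top" or "wrist"; returns (picture, depth): 420x560x3 uint8, red, green, blue; 420x560 float32, mm along the optical axis (not along the pixel's ray), 0 where there is no reading.
- arm.camera_model(name): a dict with "fx", "fy", "cx", "cy" (pixels), "cam_to_world" (4x4, takes a point from camera to world coordinates). Camera axes: x right, y down, z forward; pixel columns grow to the right and rows downward; lengths in mm; the calibration is good to about 2 mm. The wrist camera is an equidistant fisheye: a pixel r from the principal point sees the ray r / f radians off the axis. A picture is of the moment at which its call begins: read the wrist's pose just before it. camera_model takes no time and is no camera call; for the wrist camera it gives the pose at the moment of the call.
- arm.job_done(): hands the job in; it is judged then, once.
Trained networks look in the newest picture that a camera, given by its name, has taken for a name from the list of things; names that differ only in an ending like _2 or _b are one class to them, and where a whole thing is asked for, a point or a joint stands for the part that bears it (a point fixed in the world has none). Each returns a list of dicts, best first, with "score" (0 to 1); they miss things now and then, are a little off and sometimes report something else, mostly with a low value. They report only what shows in the picture. A call takes as long as a camera call. They do not tell look-alikes from the thing itself.
- arm.boxes_of(camera, thing): "rect" ([left, top, width, height] in pixels, round what is visible of it).
The state is a dict: "clock": time; "joints": joint angles; "joint_vel": joint speeds; "joint_efforts": joint torques, N m; "position": TCP position; "ee_rot": TCP orientation; "contact_force": force on the tool from outside, world axes, zero at the start; "wrist_torque": the same for the moment, N m; "gripper_width": finger opening in mm; "grasp_force": force on a finger pad.
Only numpy, scipy, OpenCV 4.12 (cv2) and the standard library are available. Lean on these libraries where they do the work, as an engineer would, in place of code of your own. Each camera call takes 0.05 s, during which the arm holds its last target. There are 200 camera calls.

## Working session

There is one attempt and no reset: what is moved stays moved. The work goes in short steps, Python scripts to look and compute and a tool call to move; the robot and the scene stay as the last step left them, time stands still between calls to the robot, and variables do not carry over. Pictures are saved under pics/ and viewed, at most 10 in all, crops included, and the job is handed in when it is done.

Besides the shell and the picture viewer there is one more tool, called after "Emit:" as name([rows], argument=value, ...), one row to a line, values as JSON. send_rows: Moves the arm, as the interface text tells. Its arguments: {"type":"object","properties":{"targets":{"type":"array"}},"required":["targets"]}

```bash
mkdir -p pics; cat > h.py <<'E'
import numpy as np, cv2
from bench import arm
def snap(n,f):
    im,d=arm.get_image(n); cv2.imwrite('pics/'+f,im[:,:,::-1]); np.savez('pics/'+f+'.npz',im=im,d=d,**{k:np.array(v) for k,v in arm.camera_model(n).items() if k in('fx','fy','cx','cy','cam_to_world')}); return im,d
def cloud(f):
    z=np.load('pics/'+f+'.npz'); d=z['d']; v,u=np.mgrid[:d.shape[0],:d.shape[1]]
    P=np.stack([(u-z['cx'])/z['fx']*d,(v-z['cy'])/z['fy']*d,d,np.ones_like(d)],-1)@z['cam_to_world'].T
    P[d==0]=np.nan
    return z['im'],P[...,:3]
E
python3 - <<'E'
from h import *
a,_=snap('top','top1.png'); 
for t in ['tub','squeegee','spatula','cup','blank_a','jar']:
    print(t,[(np.round(b['rect']).tolist(),round(b['score'],2)) for b in arm.boxes_of('top',t)][:4])
im,P=cloud('top1.png')
print(arm.camera_model('top')); print(arm.read_state())
E
```

```text
tub [([317.0, 112.0, 117.0, 143.0], 0.87)]
squeegee [([146.0, 206.0, 72.0, 38.0], 0.8)]
spatula [([149.0, 169.0, 76.0, 20.0], 0.94), ([120.0, 300.0, 76.0, 37.0], 0.64)]
cup [([159.0, 112.0, 33.0, 30.0], 0.69)]
blank_a [([94.0, 136.0, 36.0, 25.0], 0.88), ([92.0, 187.0, 32.0, 27.0], 0.59)]
jar [([147.0, 169.0, 79.0, 20.0], 0.66), ([239.0, 170.0, 19.0, 27.0], 0.61)]
{'fx': 526.1674264449852, 'fy': 526.1674264449852, 'cx': 276.23770776152884, 'cy': 210.09534038111278, 'cam_to_world': array([[ 2.85584000e-02, -9.94716151e-01,  9.86113467e-02,
         3.35163302e+02],
       [-9.99554918e-01, -2.92692156e-02, -5.76883287e-03,
         1.41588098e+01],
       [ 8.62462800e-03, -9.84027079e-02, -9.95109302e-01,
         1.26968050e+03],
       [ 0.00000000e+00,  0.00000000e+00,  0.00000000e+00,
         1.00000000e+00]])}
{'clock': 0.35, 'joints': array([ 1.44461456e+00,  3.84927407e-01,  7.65286162e-03, -8.57257983e-05,
       -1.19399024e+00, -2.58569846e-01]), 'joint_vel': array([ 0.00205415, -0.00024515,  0.00138138,  0.00080939, -0.00097604,
        0.00151138]), 'joint_efforts': array([ 1.20493318e-03, -3.91590536e+01,  1.88273764e+01,  4.18314680e+00,
       -1.98682821e-03,  2.88030293e-06]), 'position': array([234.53110004, 579.19628098, 231.06504785]), 'ee_rot': array([ 9.81549727e-01, -1.91206894e-01, -2.42716391e-05,  2.36351765e-04]), 'contact_force': array([0.11035152, 0.84869667, 0.97461913]), 'wrist_torque': array([-0.00474605,  0.009086  , -0.03553089]), 'grasp_force': 0.0, 'gripper_width': 85.40793443247951}
```

View pics/top1.png

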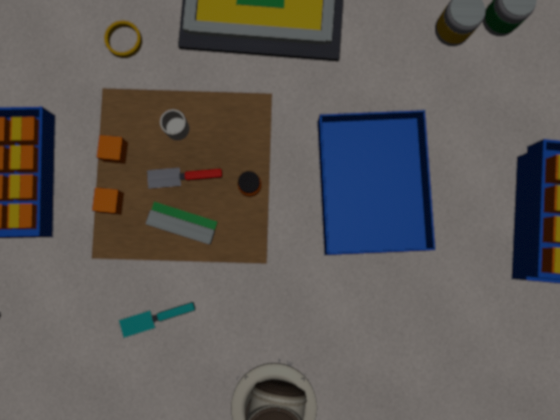

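The red-handled spatula is at (185,176) and the squeegee at (181,223). The cup is at (173,123), the tub at (377,183), the jar at (249,183), and the orange boxes at (110,148) and (107,200). There are two spatula candidates: red handle with grey blade at (185,176), and turquoise at (157,319). The red one fits the description. I'll measure and crop to confirm.

```bash
python3 - <<'E'
from h import *
im,P=cloud('top1.png')
cv2.imwrite('pics/crop1.png',cv2.resize(im[80:270,85:290,::-1],None,fx=3.1,fy=3.1,interpolation=cv2.INTER_CUBIC))
hsv=cv2.cvtColor(im,cv2.COLOR_RGB2HSV); V,U=np.mgrid[:420,:560]
def roi(u0,u1,v0,v1): return (U>=u0)&(U<u1)&(V>=v0)&(V<v1)
z=P[...,2]
paper=np.nanmedian(z[240:255,110:140]); print('paper z',paper,'table',np.nanmedian(z[280:290,220:230]))
def rep(n,m):
    q=P[m]; q=q[~np.isnan(q[:,0])]
    (c,s,a)=cv2.minAreaRect(q[:,:2].astype(np.float32)); print(n,len(q),'ctr',np.round(c),'size',np.round(s),'ang',round(a,1),'zmed',np.round(np.percentile(q[:,2],[5,50,95])),'mean',np.round(q[:,:2].mean(0)),'min',np.round(q.min(0)),'max',np.round(q.max(0)))
    cc=np.linalg.svd(q[:,:2]-q[:,:2].mean(0),full_matrices=False)[2][0]; print('   axis',np.round(cc,3))
rep('squeegee',roi(138,222,196,250)&(z>paper+7))
rep(' green',roi(138,222,196,250)&(hsv[...,0]>45)&(hsv[...,0]<80)&(hsv[...,1]>100))
rep('spatula',roi(140,228,162,194)&(z>paper+6))
rep(' red',roi(140,228,162,194)&((hsv[...,0]<8)|(hsv[...,0]>172))&(hsv[...,1]>150))
rep('cup',roi(150,200,105,145)&(z>paper+50))
rep('blank1',roi(90,132,130,165)&(z>paper+45))
rep('blank2',roi(85,130,183,216)&(z>paper+45))
rep('jar',roi(232,268,165,202)&(z>paper+50))
rep('tubrim',roi(310,440,105,260)&(z>50)&(hsv[...,2]>20))
rep('tubfl',roi(310,440,105,260)&(z<20)&(hsv[...,0]>100)&(hsv[...,1]>150))
E
```

```text
paper z 2.0478674669875545 table 0.08433408868245351
squeegee 1657 ctr [430. 231.] size [167. 115.] ang 73.3 zmed [16. 26. 31.] mean [421. 230.] min [361. 147.   9.] max [487. 315.  36.]
   axis [0.277 0.961]
 green 578 ctr [442. 229.] size [164.  22.] ang 74.0 zmed [14. 20. 24.] mean [441. 226.] min [409. 149.  -3.] max [472. 308.  27.]
   axis [0.277 0.961]
spatula 992 ctr [528. 236.] size [ 71. 199.] ang 3.2 zmed [10. 16. 24.] mean [533. 242.] min [497. 139.   8.] max [569. 337.  28.]
   axis [ 0.108 -0.994]
 red 351 ctr [543. 186.] size [27. 90.] ang 7.2 zmed [13. 22. 26.] mean [541. 185.] min [525. 142.  -4.] max [560. 231.  28.]
   axis [-0.115  0.993]
cup 215 ctr [654. 255.] size [60. 58.] ang 46.8 zmed [55. 66. 69.] mean [654. 255.] min [624. 225.  52.] max [683. 285.  73.]
   axis [-0.83  -0.558]
blank1 577 ctr [592. 402.] size [56. 56.] ang 86.9 zmed [52. 57. 61.] mean [591. 401.] min [562. 373.  47.] max [621. 430.  65.]
   axis [ 0.249 -0.969]
blank2 591 ctr [467. 404.] size [57. 55.] ang 86.1 zmed [52. 57. 61.] mean [467. 403.] min [438. 375.  48.] max [496. 434.  63.]
   axis [ 0.041 -0.999]
jar 391 ctr [518.  73.] size [50. 50.] ang 36.8 zmed [60. 64. 68.] mean [518.  73.] min [494.  49.  53.] max [544.  98.  71.]
   axis [-0.962 -0.272]
tubrim 1504 ctr [ 529. -224.] size [331. 252.] ang 4.3 zmed [52. 63. 68.] mean [ 541. -234.] min [ 355. -361.   50.] max [702. -87.  72.]
   axis [-0.994 -0.107]
tubfl 12835 ctr [ 530. -227.] size [321. 236.] ang 4.1 zmed [ 1.  5. 10.] mean [ 529. -229.] min [ 363. -356.   -5.] max [698. -98.  20.]
   axis [-0.997 -0.074]
```

View pics/crop1.png

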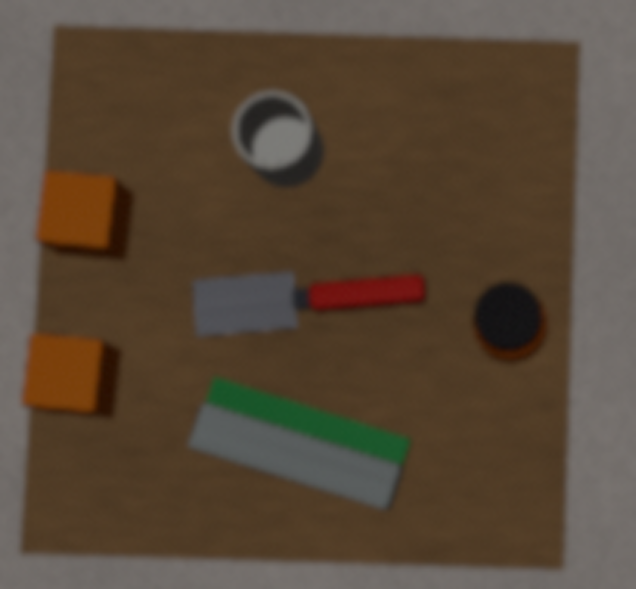

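The crop confirms it: red handle with steel blade at crop (310,300). The only other spatula is the turquoise one. I'll take the cup first, since the present yaw suits it.

Emit:
send_rows([
  {"x": 3.65,"y": 1.02,"z": 0.43,"gripper": -1},
  {"x": 3.65,"y": 1.02,"z": 0.43,"gripper": -1},
  {"x": 3.65,"y": 1.02,"z": 0.43,"gripper": -1},
  {"x": 3.65,"y": 1.02,"z": 0.43,"gripper": -1},
  {"x": 3.65,"y": 1.02,"z": 0.43,"gripper": -1},
])

```text
$.targets[0]: bad value
```

Emit:
send_rows([
  {"x": 3.65,"y": 1.02,"z": 0.43,"gripper": -1},
  {"x": 3.65,"y": 1.02,"z": 0.43,"gripper": -1},
  {"x": 3.65,"y": 1.02,"z": 0.43,"gripper": -1},
  {"x": 3.65,"y": 1.02,"z": 0.43,"gripper": -1},
  {"x": 3.65,"y": 1.02,"z": 0.43,"gripper": -1},
])

```text
$.targets[0]: bad value
```

Emit:
send_rows([
  {"x": 3.65,"y": 1.02,"z": 0.43,"gripper": -1},
  {"x": 3.65,"y": 1.02,"z": 0.43,"gripper": -1},
  {"x": 3.65,"y": 1.02,"z": 0.43,"gripper": -1},
  {"x": 3.65,"y": 1.02,"z": 0.43,"gripper": -1},
  {"x": 0,"gripper": -1},
])

```text
$.targets[0]: bad value
```

```bash
cat >> h.py <<'E'
from scipy.spatial.transform import Rotation as Ro
def togo(x,y,z=None,yaw=None):
    s=arm.read_state(); R=Ro.from_quat(s['ee_rot']).as_matrix(); p=s['position']
    t=R.T@(np.array([x,y,p[2] if z is None else z])-p)/10
    a=np.degrees(np.arctan2(R[1,0],R[0,0])); q=None if yaw is None else (a-yaw+180)%360-180
    print('pos',np.round(p,1),'yaw',round(a,1),'tilt',np.round(R[:,2],3),'go cm',np.round(t,2),'az',q,'w',round(s['gripper_width'],1),'gf',round(s['grasp_force'],1),'F',np.round(s['contact_force'],1),'clk',s['clock'],'j',np.round(s['joints'],2))
def wcloud(f):
    z=np.load('pics/'+f+'.npz'); d=z['d']; v,u=np.mgrid[:d.shape[0],:d.shape[1]]
    x=u-z['cx']; y=v-z['cy']; r=np.hypot(x,y)+1e-9; k=np.tan(np.minimum(r/z['fx'],1.4))/r*d
    P=np.stack([x*k,y*k,d,np.ones_like(d)],-1)@z['cam_to_world'].T; P[d==0]=np.nan
    return z['im'],P[...,:3]
E
python3 - <<'E'
from h import *
togo(654,255,15)
snap('wrist','w1.png'); im,P=wcloud('w1.png')
print([b for b in arm.boxes_of('wrist','cup')][:2])
p=P[(abs(P[...,0]-654)<60)&(abs(P[...,1]-255)<60)&(P[...,2]>57)&(P[...,2]<80)]
print(len(p),p.min(0),p.max(0),cv2.minEnclosingCircle(p[:,:2].astype(np.float32)))
togo(654,255,15)
E
```

```text
pos [234.5 579.2 231.1] yaw -22.0 tilt [-0. -0. -1.] go cm [51.05 14.29 21.62] az None w 85.4 gf 0.0 F [0.1 0.8 1. ] clk 0.35 j [ 1.44  0.38  0.01 -0.   -1.19 -0.26]
[]Traceback (most recent call last):
  File "<stdin>", line 6, in <module>
    return umr_minimum(a, axis, None, out, keepdims, initial, where)
ValueError: zero-size array to reduction operation minimum which has no identity
```

View pics/w1.png

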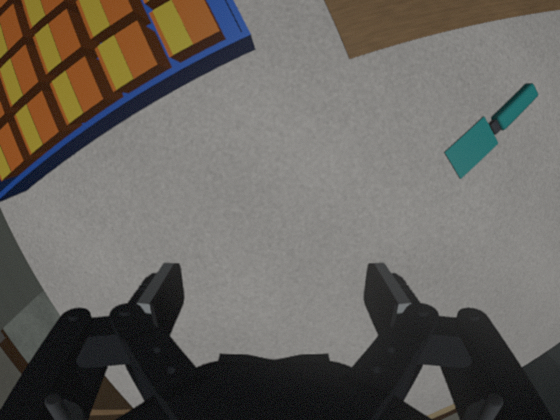

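The moves were refused, so the arm hasn't moved. The wrist view shows only the start area: the turquoise look-alike at (490,130), the fingers, and a crate. I'll give all seven keys.

Emit:
send_rows([
  {"x": 3.65,"y": 1.02,"z": 0.43,"ax": 0,"ay": 0,"az": 0,"gripper": -1},
  {"x": 3.65,"y": 1.02,"z": 0.43,"ax": 0,"ay": 0,"az": 0,"gripper": -1},
  {"x": 3.65,"y": 1.02,"z": 0.43,"ax": 0,"ay": 0,"az": 0,"gripper": -1},
  {"x": 3.65,"y": 1.02,"z": 0.43,"ax": 0,"ay": 0,"az": 0,"gripper": -1},
  {"x": 3.65,"y": 1.02,"z": 0.43,"ax": 0,"ay": 0,"az": 0,"gripper": -1},
])

```text
clock: 0.87
position: [385.6, 462.4, 209.9]
ee_rot: [0.982, -0.191, 0.0, -0.0]
contact_force: [-0.0, 0.3, 0.2]
gripper_width: 85.3
grasp_force: 0.0
```

Emit:
send_rows([
  {"x": 3.65,"y": 1.02,"z": 0.43,"ax": 0,"ay": 0,"az": 0,"gripper": -1},
  {"x": 3.65,"y": 1.02,"z": 0.43,"ax": 0,"ay": 0,"az": 0,"gripper": -1},
  {"x": 3.65,"y": 1.02,"z": 0.43,"ax": 0,"ay": 0,"az": 0,"gripper": -1},
  {"x": 3.65,"y": 1.02,"z": 0.43,"ax": 0,"ay": 0,"az": 0,"gripper": -1},
  {"x": 3.65,"y": 1.02,"z": 0.43,"ax": 0,"ay": 0,"az": 0,"gripper": -1},
])

```text
clock: 1.28
position: [535.9, 346.5, 188.3]
ee_rot: [0.982, -0.191, 0.0, -0.0]
contact_force: [0.7, 0.8, 0.2]
gripper_width: 85.7
grasp_force: 0.0
```

Emit:
send_rows([
  {"x": 3.65,"y": 1.02,"z": 0.43,"ax": 0,"ay": 0,"az": 0,"gripper": -1},
  {"x": 3.65,"y": 1.02,"z": 0.43,"ax": 0,"ay": 0,"az": 0,"gripper": -1},
  {"x": 3.65,"y": 1.02,"z": 0.43,"ax": 0,"ay": 0,"az": 0,"gripper": -1},
  {"x": 3.65,"y": 1.02,"z": 0.43,"ax": 0,"ay": 0,"az": 0,"gripper": -1},
  {"x": 0,"y": 0,"z": 0,"ax": 0,"ay": 0,"az": 0,"gripper": -1},
])

```text
clock: 1.7
position: [658.4, 250.1, 169.0]
ee_rot: [0.981, -0.194, -0.0, 0.001]
contact_force: [-0.5, -0.4, 0.1]
gripper_width: 85.6
grasp_force: 0.0
```

```bash
python3 - <<'E'
from h import *
togo(654,255,15)
snap('wrist','w2.png'); im,P=wcloud('w2.png')
print([b for b in arm.boxes_of('wrist','cup')][:2])
p=P[(abs(P[...,0]-654)<60)&(abs(P[...,1]-255)<60)&(P[...,2]>60)&(P[...,2]<76)]
print(len(p)); print(p.min(0),p.max(0),cv2.minEnclosingCircle(p[:,:2].astype(np.float32)))
E
```

```text
pos [658.4 250.1 169. ] yaw -22.4 tilt [-0.001 -0.002 -1.   ] go cm [-0.59 -0.31 15.4 ] az None w 85.6 gf 0.0 F [-0.5 -0.4  0.1] clk 1.7 j [ 0.59  0.56  0.14  0.   -1.15  0.59]
[{'rect': [229.2, 167.1, 78.8, 84.3], 'score': 0.97}]
1388
[621.88552618 227.95577104  60.04099005] [681.63365441 287.68765785  69.49416348] ((651.6725463867188, 258.04217529296875), 30.1419620513916)
```

View pics/w2.png

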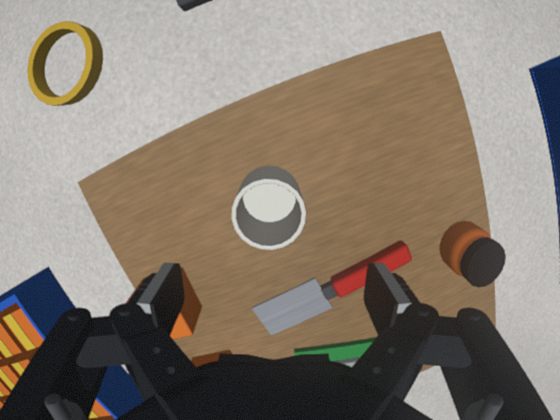

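The wrist view shows the cup at (268,208), with the spatula, squeegee and jar clear of it. Both cameras agree within 3 mm, so I'll descend and grip.

Emit:
send_rows([
  {"x": -0.2,"y": 0,"z": 2,"ax": 0,"ay": 0,"az": 0,"gripper": -1},
  {"x": 0,"y": 0,"z": 3.8,"ax": 0,"ay": 0,"az": 0,"gripper": -1},
  {"x": 0,"y": 0,"z": 3.8,"ax": 0,"ay": 0,"az": 0,"gripper": -1},
  {"x": 0,"y": 0,"z": 3.5,"ax": 0,"ay": 0,"az": 0,"gripper": -1},
  {"x": 0,"y": 0,"z": 2.4,"ax": 0,"ay": 0,"az": 0,"gripper": -1},
])

```text
clock: 2.22
position: [650.1, 256.4, 13.1]
ee_rot: [0.982, -0.191, -0.002, 0.001]
contact_force: [0.1, -0.3, -0.1]
gripper_width: 85.4
grasp_force: 0.0
```

Emit:
send_rows([
  {"x": 0,"y": 0,"z": 0,"ax": 0,"ay": 0,"az": 0,"gripper": -1},
  {"x": 0,"y": 0,"z": 0,"ax": 0,"ay": 0,"az": 0,"gripper": 1},
  {"x": 0,"y": 0,"z": 0,"ax": 0,"ay": 0,"az": 0,"gripper": 1},
  {"x": 0,"y": 0,"z": 0,"ax": 0,"ay": 0,"az": 0,"gripper": 1},
  {"x": 0,"y": 0,"z": 0,"ax": 0,"ay": 0,"az": 0,"gripper": 1},
])

```text
clock: 2.63
position: [654.3, 257.3, 19.4]
ee_rot: [0.982, -0.191, 0.002, -0.002]
contact_force: [-1.3, 2.2, 3.2]
gripper_width: 59.6
grasp_force: 64.8
```

Emit:
send_rows([
  {"x": 0,"y": 0,"z": 0,"ax": 0,"ay": 0,"az": 0,"gripper": 1},
  {"x": 0,"y": 0,"z": 0,"ax": 0,"ay": 0,"az": 0,"gripper": 1},
])

```text
clock: 2.8
position: [654.3, 257.3, 19.4]
ee_rot: [0.982, -0.191, 0.002, -0.002]
contact_force: [-1.8, 2.6, 7.2]
gripper_width: 59.6
grasp_force: 65.0
```

```bash
python3 - <<'E'
from h import *
togo(634,-218,160)
E
```

```text
pos [654.3 257.3  19.4] yaw -22.0 tilt [ 0.005  0.003 -1.   ] go cm [ 15.97  44.77 -14.21] az None w 59.6 gf 65.0 F [-1.8  2.6  7.2] clk 2.8 j [ 0.6   0.7  -0.01  0.   -0.85  0.58]
```

Emit:
send_rows([
  {"x": 0,"y": 0,"z": -2,"ax": 0,"ay": 0,"az": 0,"gripper": 1},
  {"x": 0,"y": 0,"z": -3.8,"ax": 0,"ay": 0,"az": 0,"gripper": 1},
  {"x": 0,"y": 0,"z": -3.8,"ax": 0,"ay": 0,"az": 0,"gripper": 1},
  {"x": 0,"y": 0,"z": -3.8,"ax": 0,"ay": 0,"az": 0,"gripper": 1},
  {"x": 1.24,"y": 3.43,"z": 0,"ax": 0,"ay": 0,"az": 0,"gripper": 1},
])

```text
clock: 3.22
position: [656.6, 225.7, 160.7]
ee_rot: [0.982, -0.188, 0.009, -0.006]
contact_force: [2.4, 1.2, 1.8]
gripper_width: 59.7
grasp_force: 65.0
```

Emit:
send_rows([
  {"x": 1.24,"y": 3.43,"z": 0,"ax": 0,"ay": 0,"az": 0,"gripper": 1},
  {"x": 1.24,"y": 3.43,"z": 0,"ax": 0,"ay": 0,"az": 0,"gripper": 1},
  {"x": 1.24,"y": 3.43,"z": 0,"ax": 0,"ay": 0,"az": 0,"gripper": 1},
  {"x": 1.24,"y": 3.43,"z": 0,"ax": 0,"ay": 0,"az": 0,"gripper": 1},
  {"x": 1.24,"y": 3.43,"z": 0,"ax": 0,"ay": 0,"az": 0,"gripper": 1},
])

```text
clock: 3.63
position: [643.8, 35.4, 150.7]
ee_rot: [0.982, -0.191, 0.0, -0.0]
contact_force: [0.5, -0.5, -1.9]
gripper_width: 59.2
grasp_force: 64.9
```

Emit:
send_rows([
  {"x": 1.24,"y": 3.43,"z": 0,"ax": 0,"ay": 0,"az": 0,"gripper": 1},
  {"x": 1.24,"y": 3.43,"z": 0,"ax": 0,"ay": 0,"az": 0,"gripper": 1},
  {"x": 1.24,"y": 3.43,"z": 0,"ax": 0,"ay": 0,"az": 0,"gripper": 1},
  {"x": 1.24,"y": 3.43,"z": 0,"ax": 0,"ay": 0,"az": 0,"gripper": 1},
  {"x": 1.24,"y": 3.43,"z": 0,"ax": 0,"ay": 0,"az": 0,"gripper": 1},
])

```text
clock: 4.05
position: [636.9, -146.8, 150.6]
ee_rot: [0.982, -0.191, 0.0, -0.0]
contact_force: [0.5, 0.5, -0.4]
gripper_width: 59.7
grasp_force: 64.9
```

Emit:
send_rows([
  {"x": 1.2,"y": 3.43,"z": 0,"ax": 0,"ay": 0,"az": 0,"gripper": 1},
  {"x": 1.2,"y": 3.43,"z": 0,"ax": 0,"ay": 0,"az": 0,"gripper": 1},
  {"x": 0,"y": 0,"z": 0,"ax": 0,"ay": 0,"az": 0,"gripper": 1},
  {"x": 0,"y": 0,"z": 0,"ax": 0,"ay": 0,"az": 0,"gripper": 1},
])

```text
clock: 4.38
position: [633.1, -219.9, 150.0]
ee_rot: [0.981, -0.193, -0.0, -0.0]
contact_force: [0.1, -0.8, -1.1]
gripper_width: 59.8
grasp_force: 65.0
```

```bash
python3 - <<'E'
from h import *
togo(634,-218,23)
E
```

```text
pos [ 633.1 -219.9  150. ] yaw -22.3 tilt [-0.  0. -1.] go cm [ 1.00e-02 -2.00e-01  1.27e+01] az None w 59.8 gf 65.0 F [ 0.1 -0.8 -1.1] clk 4.3833 j [-0.09  0.52  0.02 -0.   -1.07  1.28]
```

Emit:
send_rows([
  {"x": 0,"y": 0,"z": 2.5,"ax": 0,"ay": 0,"az": 0,"gripper": 1},
  {"x": 0,"y": 0,"z": 3.5,"ax": 0,"ay": 0,"az": 0,"gripper": 1},
  {"x": 0,"y": 0,"z": 3.3,"ax": 0,"ay": 0,"az": 0,"gripper": 1},
  {"x": 0,"y": 0,"z": 1.8,"ax": 0,"ay": 0,"az": 0,"gripper": 1},
  {"x": 0,"y": 0,"z": 0.8,"ax": 0,"ay": 0,"az": 0,"gripper": 1},
])

```text
clock: 4.8
position: [631.7, -215.9, 27.5]
ee_rot: [0.982, -0.191, -0.003, -0.0]
contact_force: [0.7, 0.1, -2.0]
gripper_width: 59.5
grasp_force: 65.0
```

Emit:
send_rows([
  {"x": 0,"y": 0,"z": 0.4,"ax": 0,"ay": 0,"az": 0,"gripper": 1},
  {"x": 0,"y": 0,"z": 0.2,"ax": 0,"ay": 0,"az": 0,"gripper": 1},
  {"x": 0,"y": 0,"z": 0,"ax": 0,"ay": 0,"az": 0,"gripper": 1},
  {"x": 0,"y": 0,"z": 0,"ax": 0,"ay": 0,"az": 0,"gripper": 1},
])

```text
clock: 5.13
position: [635.3, -217.6, 26.9]
ee_rot: [0.982, -0.191, 0.002, -0.0]
contact_force: [0.3, 0.6, -1.1]
gripper_width: 59.5
grasp_force: 65.0
```

Emit:
send_rows([
  {"x": 0,"y": 0,"z": 0.2,"ax": 0,"ay": 0,"az": 0,"gripper": 1},
  {"x": 0,"y": 0,"z": 0.2,"ax": 0,"ay": 0,"az": 0,"gripper": 1},
  {"x": 0,"y": 0,"z": 0,"ax": 0,"ay": 0,"az": 0,"gripper": 1},
])

```text
clock: 5.38
position: [634.8, -217.7, 22.4]
ee_rot: [0.982, -0.191, 0.001, 0.0]
contact_force: [-1.1, 1.0, 3.3]
gripper_width: 59.6
grasp_force: 65.2
```

Contact is at the predicted height, so I'll release, wait, and lift.

Emit:
send_rows([
  {"x": 0,"y": 0,"z": 0,"ax": 0,"ay": 0,"az": 0,"gripper": 0.2},
  {"x": 0,"y": 0,"z": 0,"ax": 0,"ay": 0,"az": 0,"gripper": -0.6},
  {"x": 0,"y": 0,"z": 0,"ax": 0,"ay": 0,"az": 0,"gripper": -1},
  {"x": 0,"y": 0,"z": 0,"ax": 0,"ay": 0,"az": 0,"gripper": -1},
  {"x": 0,"y": 0,"z": 0,"ax": 0,"ay": 0,"az": 0,"gripper": -1},
])

```text
clock: 5.8
position: [633.8, -217.7, 20.7]
ee_rot: [0.982, -0.191, -0.0, 0.0]
contact_force: [0.1, 0.4, -0.1]
gripper_width: 85.7
grasp_force: 0.0
```

Emit:
send_rows([
  {"x": 0,"y": 0,"z": -1,"ax": 0,"ay": 0,"az": 0,"gripper": -1},
  {"x": 0,"y": 0,"z": -2,"ax": 0,"ay": 0,"az": 0,"gripper": -1},
  {"x": 0,"y": 0,"z": -3.8,"ax": 0,"ay": 0,"az": 0,"gripper": -1},
  {"x": 0,"y": 0,"z": -3.8,"ax": 0,"ay": 0,"az": 0,"gripper": -1},
  {"x": 0,"y": 0,"z": -3,"ax": 0,"ay": 0,"az": 0,"gripper": -1},
])

```text
clock: 6.22
position: [634.7, -218.0, 160.9]
ee_rot: [0.982, -0.191, 0.002, 0.0]
contact_force: [1.6, -0.1, 0.8]
gripper_width: 85.1
grasp_force: 0.0
```

```bash
python3 - <<'E'
from h import *
togo(424.5,233,160,-106)
snap('wrist','w3.png'); im,P=wcloud('w3.png')
p=P[(abs(P[...,0]-634)<60)&(abs(P[...,1]+218)<60)&(P[...,2]>63)&(P[...,2]<80)]
print(len(p), cv2.minEnclosingCircle(p[:,:2].astype(np.float32)), np.percentile(p[:,2],[5,50,95]))
E
```

```text
pos [ 634.7 -218.   160.9] yaw -22.0 tilt [ 0.003 -0.001 -1.   ] go cm [-3.640e+01 -3.393e+01 -3.000e-02] az 83.98436626058282 w 85.1 gf 0.0 F [ 1.6 -0.1  0.8] clk 6.2167 j [-0.09  0.51  0.03  0.   -1.09  1.28]
2228 ((656.4955444335938, -200.32369995117188), 55.61945343017578) [65.43831488 76.45607423 78.61046927]
```

Emit:
send_rows([
  {"x": -2.8,"y": -2.61,"z": 0,"ax": 0,"ay": 0,"az": 0,"gripper": -1},
  {"x": -2.8,"y": -2.61,"z": 0,"ax": 0,"ay": 0,"az": 0,"gripper": -1},
  {"x": -2.8,"y": -2.61,"z": 0,"ax": 0,"ay": 0,"az": 0,"gripper": -1},
  {"x": -2.8,"y": -2.61,"z": 0,"ax": 0,"ay": 0,"az": 0,"gripper": -1},
  {"x": -2.8,"y": -2.61,"z": 0,"ax": 0,"ay": 0,"az": 0,"gripper": -1},
])

```text
clock: 6.68
position: [552.3, -42.9, 157.6]
ee_rot: [0.981, -0.191, 0.0, -0.0]
contact_force: [0.6, 0.1, -0.6]
gripper_width: 85.1
grasp_force: 0.0
```

Emit:
send_rows([
  {"x": -2.8,"y": -2.61,"z": 0,"ax": 0,"ay": 0,"az": 0,"gripper": -1},
  {"x": -2.8,"y": -2.61,"z": 0,"ax": 0,"ay": 0,"az": 0,"gripper": -1},
  {"x": -2.8,"y": -2.61,"z": 0,"ax": 0,"ay": 0,"az": 0,"gripper": -1},
  {"x": -2.8,"y": -2.61,"z": 0,"ax": 0,"ay": 0,"az": 0,"gripper": -1},
  {"x": -2.8,"y": -2.61,"z": 0,"ax": 0,"ay": 0,"az": 0,"gripper": -1},
])

```text
clock: 7.1
position: [471.5, 130.8, 157.8]
ee_rot: [0.982, -0.191, 0.0, -0.0]
contact_force: [0.7, -0.7, 0.8]
gripper_width: 85.6
grasp_force: 0.0
```

Emit:
send_rows([
  {"x": -2.8,"y": -2.61,"z": 0,"ax": 0,"ay": 0,"az": 0,"gripper": -1},
  {"x": -2.8,"y": -2.61,"z": 0,"ax": 0,"ay": 0,"az": 0,"gripper": -1},
  {"x": -2.8,"y": -2.61,"z": 0,"ax": 0,"ay": 0,"az": 0,"gripper": -1},
  {"x": 0,"y": 0,"z": 0,"ax": 0,"ay": 0,"az": 7,"gripper": -1},
  {"x": 0,"y": 0,"z": 0,"ax": 0,"ay": 0,"az": 7,"gripper": -1},
])

```text
clock: 7.52
position: [423.1, 235.7, 157.8]
ee_rot: [0.951, -0.31, 0.0, -0.001]
contact_force: [-0.5, 0.1, 0.6]
gripper_width: 85.7
grasp_force: 0.0
```

Emit:
send_rows([
  {"x": 0,"y": 0,"z": 0,"ax": 0,"ay": 0,"az": 7,"gripper": -1},
  {"x": 0,"y": 0,"z": 0,"ax": 0,"ay": 0,"az": 7,"gripper": -1},
  {"x": 0,"y": 0,"z": 0,"ax": 0,"ay": 0,"az": 7,"gripper": -1},
  {"x": 0,"y": 0,"z": 0,"ax": 0,"ay": 0,"az": 7,"gripper": -1},
  {"x": 0,"y": 0,"z": 0,"ax": 0,"ay": 0,"az": 7,"gripper": -1},
])

```text
clock: 7.93
position: [424.0, 233.5, 157.6]
ee_rot: [0.812, -0.583, 0.0, -0.0]
contact_force: [0.7, 0.3, 0.6]
gripper_width: 85.4
grasp_force: 0.0
```

Emit:
send_rows([
  {"x": 0,"y": 0,"z": 0,"ax": 0,"ay": 0,"az": 7,"gripper": -1},
  {"x": 0,"y": 0,"z": 0,"ax": 0,"ay": 0,"az": 7,"gripper": -1},
  {"x": 0,"y": 0,"z": 0,"ax": 0,"ay": 0,"az": 7,"gripper": -1},
  {"x": 0,"y": 0,"z": 0,"ax": 0,"ay": 0,"az": 7,"gripper": -1},
  {"x": 0,"y": 0,"z": 0,"ax": 0,"ay": 0,"az": 7,"gripper": -1},
])

```text
clock: 8.35
position: [424.0, 233.5, 157.6]
ee_rot: [-0.599, 0.801, 0.0, 0.0]
contact_force: [-0.3, 0.2, -0.0]
gripper_width: 85.4
grasp_force: 0.0
```

Emit:
send_rows([
  {"x": 0,"y": 0,"z": 0,"ax": 0,"ay": 0,"az": 0,"gripper": -1},
  {"x": 0,"y": 0,"z": 0,"ax": 0,"ay": 0,"az": 0,"gripper": -1},
])

```text
clock: 8.52
position: [424.1, 233.5, 157.5]
ee_rot: [-0.603, 0.798, 0.0, 0.0]
contact_force: [0.1, -0.2, 0.5]
gripper_width: 85.4
grasp_force: 0.0
```

```bash
python3 - <<'E'
from h import *
togo(424.5,233,0.5,-106)
snap('wrist','w4.png'); im,P=wcloud('w4.png')
hsv=cv2.cvtColor(im,cv2.COLOR_RGB2HSV)
m=(hsv[...,0]>45)&(hsv[...,0]<80)&(hsv[...,1]>100)&(P[...,2]>5)&(P[...,2]<30)
p=P[m]; print(len(p),cv2.minAreaRect(p[:,:2].astype(np.float32)),p.mean(0))
q=P[(abs(P[...,0]-424)<75)&(abs(P[...,1]-233)<100)&(P[...,2]>12)&(P[...,2]<34)]
print(len(q),cv2.minAreaRect(q[:,:2].astype(np.float32)))
E
```

```text
pos [424.1 233.5 157.5] yaw -105.9 tilt [ 0.  0. -1.] go cm [ 0.04 -0.05 15.7 ] az 0.13144686405968287 w 85.4 gf 0.0 F [ 0.1 -0.2  0.5] clk 8.5167 j [ 0.84  0.22 -0.44  0.   -0.92 -1.12]
3907 ((438.7249450683594, 226.64773559570312), (159.28762817382812, 20.739473342895508), 73.90286254882812) [436.84157352 221.1505742   19.82104854]
11202 ((421.2225341796875, 231.61831665039062), (159.48789978027344, 58.62793731689453), 74.08817291259766)
```

View pics/w4.png

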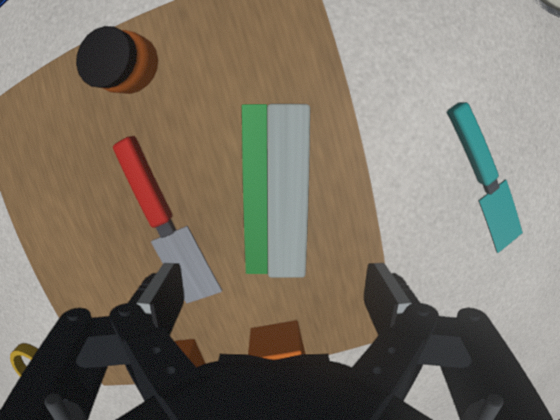

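The wrist view shows the squeegee at (275,190), aligned between the fingers and clear of the spatula blade at (185,265). The offset is only 3 mm.

Emit:
send_rows([
  {"x": 0.25,"y": 0.25,"z": 2,"ax": 0,"ay": 0,"az": 0,"gripper": -1},
  {"x": 0,"y": 0,"z": 3.9,"ax": 0,"ay": 0,"az": 0,"gripper": -1},
  {"x": 0,"y": 0,"z": 3.9,"ax": 0,"ay": 0,"az": 0,"gripper": -1},
  {"x": 0,"y": 0,"z": 3.4,"ax": 0,"ay": 0,"az": 0,"gripper": -1},
  {"x": 0,"y": 0,"z": 1.8,"ax": 0,"ay": 0,"az": 0,"gripper": -1},
])

```text
clock: 8.98
position: [419.3, 230.2, 3.9]
ee_rot: [-0.602, 0.798, -0.0, -0.003]
contact_force: [0.3, -0.6, 0.2]
gripper_width: 85.2
grasp_force: 0.0
```

Emit:
send_rows([
  {"x": 0,"y": 0,"z": 0.7,"ax": 0,"ay": 0,"az": 0,"gripper": -1},
  {"x": 0,"y": 0,"z": 0,"ax": 0,"ay": 0,"az": 0,"gripper": -1},
  {"x": 0,"y": 0,"z": 0,"ax": 0,"ay": 0,"az": 0,"gripper": -1},
  {"x": 0,"y": 0,"z": 0,"ax": 0,"ay": 0,"az": 0,"gripper": 1},
  {"x": 0,"y": 0,"z": 0,"ax": 0,"ay": 0,"az": 0,"gripper": 1},
])

```text
clock: 9.4
position: [421.8, 232.7, 1.7]
ee_rot: [-0.602, 0.799, 0.0, 0.002]
contact_force: [0.4, 0.2, 0.6]
gripper_width: 63.9
grasp_force: 0.0
```

Emit:
send_rows([
  {"x": 0,"y": 0,"z": 0,"ax": 0,"ay": 0,"az": 0,"gripper": 1},
  {"x": 0,"y": 0,"z": 0,"ax": 0,"ay": 0,"az": 0,"gripper": 1},
  {"x": 0,"y": 0,"z": 0,"ax": 0,"ay": 0,"az": 0,"gripper": 1},
])

```text
clock: 9.65
position: [421.7, 232.7, 2.0]
ee_rot: [-0.602, 0.799, 0.0, 0.002]
contact_force: [-2.3, 0.7, 6.8]
gripper_width: 56.8
grasp_force: 63.7
```

Emit:
send_rows([
  {"x": 0,"y": 0,"z": -1.5,"ax": 0,"ay": 0,"az": 0,"gripper": 1},
  {"x": 0,"y": 0,"z": -3,"ax": 0,"ay": 0,"az": 0,"gripper": 1},
  {"x": 0,"y": 0,"z": -3.5,"ax": 0,"ay": 0,"az": 0,"gripper": 1},
  {"x": 0,"y": 0,"z": -3.5,"ax": 0,"ay": 0,"az": 0,"gripper": 1},
  {"x": 0,"y": 0,"z": -3.5,"ax": 0,"ay": 0,"az": 0,"gripper": 1},
])

```text
clock: 10.07
position: [420.3, 231.3, 152.3]
ee_rot: [-0.601, 0.799, 0.0, 0.0]
contact_force: [1.5, -0.1, -2.1]
gripper_width: 56.6
grasp_force: 65.5
```

Emit:
send_rows([
  {"x": 2,"y": -0.6,"z": 0,"ax": 0,"ay": 0,"az": 0,"gripper": 1},
  {"x": 3.7,"y": -1.2,"z": 0,"ax": 0,"ay": 0,"az": 0,"gripper": 1},
  {"x": 3.7,"y": -1.2,"z": 0,"ax": 0,"ay": 0,"az": 0,"gripper": 1},
  {"x": 3.7,"y": -1.2,"z": 0,"ax": 0,"ay": 0,"az": 0,"gripper": 1},
  {"x": 3.7,"y": -1.2,"z": 0,"ax": 0,"ay": 0,"az": 0,"gripper": 1},
])

```text
clock: 10.48
position: [425.5, 53.8, 150.8]
ee_rot: [-0.602, 0.799, 0.0, 0.001]
contact_force: [1.4, 0.5, -1.7]
gripper_width: 56.8
grasp_force: 65.5
```

Emit:
send_rows([
  {"x": 3.7,"y": -1.2,"z": 0,"ax": 0,"ay": 0,"az": 0,"gripper": 1},
  {"x": 3.7,"y": -1.2,"z": 0,"ax": 0,"ay": 0,"az": 0,"gripper": 1},
  {"x": 3.7,"y": -1.2,"z": 0,"ax": 0,"ay": 0,"az": 0,"gripper": 1},
  {"x": 3.7,"y": -1.2,"z": 0,"ax": 0,"ay": 0,"az": 0,"gripper": 1},
  {"x": 3.7,"y": -1.2,"z": 0,"ax": 0,"ay": 0,"az": 0,"gripper": 1},
])

```text
clock: 10.9
position: [432.1, -140.7, 150.8]
ee_rot: [-0.602, 0.799, -0.0, 0.001]
contact_force: [0.8, -0.0, -2.4]
gripper_width: 56.5
grasp_force: 65.5
```

Emit:
send_rows([
  {"x": 3.7,"y": -1.2,"z": 0,"ax": 0,"ay": 0,"az": 0,"gripper": 1},
  {"x": 3.7,"y": -1.2,"z": 0,"ax": 0,"ay": 0,"az": 0,"gripper": 1},
  {"x": 1.4,"y": -0.6,"z": 0,"ax": 0,"ay": 0,"az": 0,"gripper": 1},
  {"x": 0,"y": 0,"z": 0,"ax": 0,"ay": 0,"az": -7,"gripper": 1},
  {"x": 0,"y": 0,"z": 0,"ax": 0,"ay": 0,"az": -7,"gripper": 1},
])

```text
clock: 11.32
position: [436.7, -233.1, 150.2]
ee_rot: [-0.695, 0.719, 0.0, 0.0]
contact_force: [-0.7, 0.1, -3.3]
gripper_width: 56.7
grasp_force: 65.5
```

Emit:
send_rows([
  {"x": 0,"y": 0,"z": 0,"ax": 0,"ay": 0,"az": -6,"gripper": 1},
  {"x": 0,"y": 0,"z": 0,"ax": 0,"ay": 0,"az": 0,"gripper": 1},
  {"x": 0,"y": 0,"z": 0,"ax": 0,"ay": 0,"az": 0,"gripper": 1},
])

```text
clock: 11.57
position: [437.0, -231.7, 150.4]
ee_rot: [0.73, -0.683, 0.0, -0.0]
contact_force: [0.2, 0.2, -2.8]
gripper_width: 57.0
grasp_force: 65.5
```

```bash
python3 - <<'E'
from h import *
togo(437.5,-232.7,5,-85.8)
im,d=snap('wrist','w5.png'); snap('top','top2.png')
a=cv2.resize(im,(400,300)); b=cv2.resize(cloud('top2.png')[0][80:290,80:450],(400,227)); b=cv2.copyMakeBorder(b,0,73,0,0,0)
cv2.imwrite('pics/c5.png',np.hstack([a,b])[:,:,::-1])
E
```

```text
pos [ 437.  -231.7  150.4] yaw -86.2 tilt [ 0.  0. -1.] go cm [ 0.1  -0.03 14.54] az -0.41686768429403287 w 57.0 gf 65.5 F [ 0.2  0.2 -2.8] clk 11.5667 j [-0.16  0.24 -0.42 -0.   -0.9   0.23]
```

View pics/c5.png

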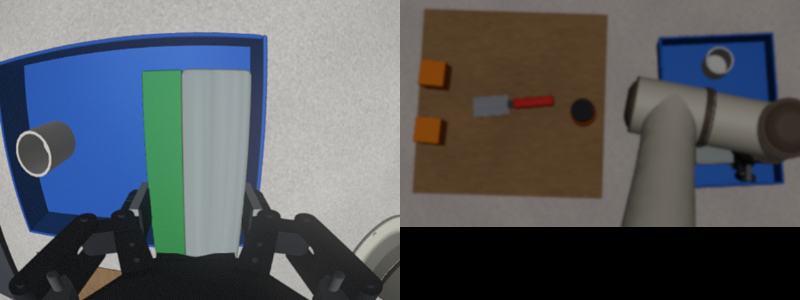

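The squeegee is held square at wrist-view (195,160). The cup stands upright in the tub at right-view (718,62), and the boxes and jar are untouched. Now I'll lower it.

Emit:
send_rows([
  {"x": 0.1,"y": 0,"z": 2.5,"ax": 0,"ay": 0,"az": 0,"gripper": 1},
  {"x": 0,"y": 0,"z": 3.6,"ax": 0,"ay": 0,"az": 0,"gripper": 1},
  {"x": 0,"y": 0,"z": 3.6,"ax": 0,"ay": 0,"az": 0,"gripper": 1},
  {"x": 0,"y": 0,"z": 2.6,"ax": 0,"ay": 0,"az": 0,"gripper": 1},
  {"x": 0,"y": 0,"z": 1.3,"ax": 0,"ay": 0,"az": 0,"gripper": 1},
])

```text
clock: 12.08
position: [435.4, -232.2, 11.1]
ee_rot: [0.73, -0.683, -0.002, 0.001]
contact_force: [0.5, 0.1, -2.5]
gripper_width: 56.5
grasp_force: 65.5
```

Emit:
send_rows([
  {"x": 0,"y": 0,"z": 0.5,"ax": 0,"ay": 0,"az": 0,"gripper": 1},
  {"x": 0,"y": 0,"z": 0.2,"ax": 0,"ay": 0,"az": 0,"gripper": 1},
  {"x": 0,"y": 0,"z": 0.1,"ax": 0,"ay": 0,"az": 0,"gripper": 1},
  {"x": 0,"y": 0,"z": 0,"ax": 0,"ay": 0,"az": 0,"gripper": 1},
])

```text
clock: 12.42
position: [438.5, -233.0, 7.1]
ee_rot: [0.731, -0.682, 0.001, -0.001]
contact_force: [0.5, -0.1, -2.1]
gripper_width: 56.5
grasp_force: 65.5
```

Emit:
send_rows([
  {"x": 0,"y": 0,"z": 0.15,"ax": 0,"ay": 0,"az": 0,"gripper": 1},
  {"x": 0,"y": 0,"z": 0.15,"ax": 0,"ay": 0,"az": 0,"gripper": 1},
  {"x": 0,"y": 0,"z": 0,"ax": 0,"ay": 0,"az": 0,"gripper": 1},
])

```text
clock: 12.67
position: [438.6, -233.0, 5.0]
ee_rot: [0.731, -0.682, 0.001, -0.001]
contact_force: [-1.9, 1.7, 5.6]
gripper_width: 56.5
grasp_force: 66.7
```

Emit:
send_rows([
  {"x": 0,"y": 0,"z": 0,"ax": 0,"ay": 0,"az": 0,"gripper": -0.5},
  {"x": 0,"y": 0,"z": 0,"ax": 0,"ay": 0,"az": 0,"gripper": -0.75},
  {"x": 0,"y": 0,"z": 0,"ax": 0,"ay": 0,"az": 0,"gripper": -0.75},
  {"x": 0,"y": 0,"z": 0,"ax": 0,"ay": 0,"az": 0,"gripper": -0.75},
  {"x": 0,"y": 0,"z": -0.5,"ax": 0,"ay": 0,"az": 0,"gripper": -0.75},
])

```text
clock: 13.08
position: [438.8, -233.0, 8.1]
ee_rot: [0.731, -0.682, 0.001, -0.001]
contact_force: [1.6, -1.3, 0.2]
gripper_width: 74.4
grasp_force: 0.0
```

Emit:
send_rows([
  {"x": 0,"y": 0,"z": -1.5,"ax": 0,"ay": 0,"az": 0,"gripper": -0.75},
  {"x": 0,"y": 0,"z": -3.3,"ax": 0,"ay": 0,"az": 0,"gripper": -0.75},
  {"x": 0,"y": 0,"z": -3.3,"ax": 0,"ay": 0,"az": 0,"gripper": -0.75},
  {"x": 0,"y": 0,"z": -3.3,"ax": 0,"ay": 0,"az": 0,"gripper": -0.75},
  {"x": 0,"y": 0,"z": -3.3,"ax": 0,"ay": 0,"az": 0,"gripper": -0.75},
])

```text
clock: 13.5
position: [435.5, -232.5, 156.3]
ee_rot: [0.731, -0.682, -0.002, 0.001]
contact_force: [1.3, 0.3, -0.5]
gripper_width: 74.7
grasp_force: 0.0
```

Emit:
send_rows([
  {"x": -3.56,"y": -1.09,"z": 0,"ax": 0,"ay": 0,"az": 0,"gripper": -1},
  {"x": -3.56,"y": -1.09,"z": 0,"ax": 0,"ay": 0,"az": 0,"gripper": -1},
  {"x": -3.56,"y": -1.09,"z": 0,"ax": 0,"ay": 0,"az": 0,"gripper": -1},
  {"x": -3.56,"y": -1.09,"z": 0,"ax": 0,"ay": 0,"az": 0,"gripper": -1},
  {"x": -3.56,"y": -1.09,"z": 0,"ax": 0,"ay": 0,"az": 0,"gripper": -1},
])

```text
clock: 13.92
position: [478.0, -50.3, 155.0]
ee_rot: [0.731, -0.683, -0.001, 0.001]
contact_force: [0.5, 0.0, -0.0]
gripper_width: 85.4
grasp_force: 0.0
```

Emit:
send_rows([
  {"x": -3.56,"y": -1.09,"z": 0,"ax": 0,"ay": 0,"az": 0,"gripper": -1},
  {"x": -3.56,"y": -1.09,"z": 0,"ax": 0,"ay": 0,"az": 0,"gripper": -1},
  {"x": -3.56,"y": -1.09,"z": 0,"ax": 0,"ay": 0,"az": 0,"gripper": -1},
  {"x": -3.56,"y": -1.09,"z": 0,"ax": 0,"ay": 0,"az": 0,"gripper": -1},
  {"x": -3.56,"y": -1.09,"z": 0,"ax": 0,"ay": 0,"az": 0,"gripper": -1},
])

```text
clock: 14.33
position: [520.3, 130.8, 154.8]
ee_rot: [0.731, -0.682, -0.001, 0.002]
contact_force: [0.3, -0.2, 0.2]
gripper_width: 85.5
grasp_force: 0.0
```

Emit:
send_rows([
  {"x": -3.56,"y": -1.09,"z": 0,"ax": 0,"ay": 0,"az": 0,"gripper": -1},
  {"x": -3.56,"y": -1.09,"z": 0,"ax": 0,"ay": 0,"az": 0,"gripper": -1},
  {"x": 0,"y": 0,"z": 0,"ax": 0,"ay": 0,"az": -2.4,"gripper": -1},
  {"x": 0,"y": 0,"z": 0,"ax": 0,"ay": 0,"az": 0,"gripper": -1},
  {"x": 0,"y": 0,"z": 0,"ax": 0,"ay": 0,"az": 0,"gripper": -1},
])

```text
clock: 14.75
position: [537.2, 201.7, 154.4]
ee_rot: [0.745, -0.667, -0.001, 0.002]
contact_force: [0.3, 0.3, -0.2]
gripper_width: 85.9
grasp_force: 0.0
```

```bash
python3 - <<'E'
from h import *
togo(539,202,4,-83.6)
im,d=snap('wrist','w6.png'); im,P=wcloud('w6.png'); hsv=cv2.cvtColor(im,cv2.COLOR_RGB2HSV)
m=((hsv[...,0]<6)|(hsv[...,0]>174))&(hsv[...,1]>170)&(P[...,2]>13)&(P[...,2]<32)&(abs(P[...,0]-540)<60)&(abs(P[...,1]-190)<80)
p=P[m]; c,s,a=cv2.minAreaRect(p[:,:2].astype(np.float32)); print(len(p),c,s,a,p.mean(0))
q=P[(abs(P[...,0]-535)<60)&(abs(P[...,1]-236)<110)&(P[...,2]>9)&(P[...,2]<34)]
print(len(q),cv2.minAreaRect(q[:,:2].astype(np.float32)))
top=cv2.resize(cloud('top2.png')[0],(400,300)); snap('top','top3.png')
b=cv2.resize(cloud('top3.png')[0][90:270,300:450],(250,300))
cv2.imwrite('pics/c6.png',np.hstack([cv2.resize(im,(400,300)),b])[:,:,::-1])
E
```

```text
pos [537.2 201.7 154.4] yaw -83.7 tilt [-0.003 -0.002 -1.   ] go cm [-0.03 -0.23 15.04] az -0.09544029629120132 w 85.9 gf 0.0 F [ 0.3  0.3 -0.2] clk 14.75 j [ 0.64  0.37 -0.23 -0.   -0.98 -0.53]
2271 (540.473388671875, 184.8933563232422) (20.22331428527832, 87.71935272216797) 6.568478107452393 [540.52993635 182.6883032   22.38174465]
5811 ((536.0845947265625, 230.2462158203125), (44.4455451965332, 180.31097412109375), 7.737646102905273)
```

View pics/c6.png

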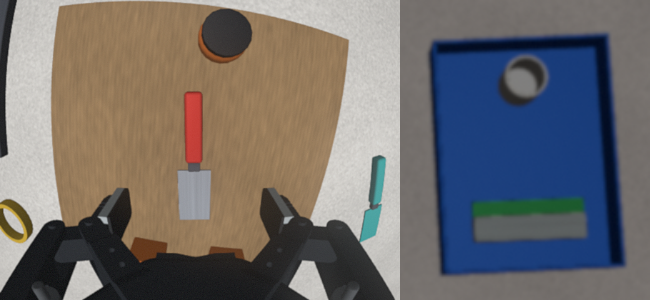

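The squeegee and cup sit well in the tub, at (530,220) and (524,80) in the right panel. The red spatula handle is at (194,127) in the wrist view and aligned. I'll descend and grip it.

Emit:
send_rows([
  {"x": 0,"y": -0.2,"z": 2,"ax": 0,"ay": 0,"az": 0,"gripper": -0.5},
  {"x": 0,"y": 0,"z": 3.9,"ax": 0,"ay": 0,"az": 0,"gripper": -0.5},
  {"x": 0,"y": 0,"z": 3.9,"ax": 0,"ay": 0,"az": 0,"gripper": -0.5},
  {"x": 0,"y": 0,"z": 3,"ax": 0,"ay": 0,"az": 0,"gripper": -0.5},
  {"x": 0,"y": 0,"z": 1.5,"ax": 0,"ay": 0,"az": 0,"gripper": -0.5},
])

```text
clock: 15.27
position: [537.8, 199.5, 8.4]
ee_rot: [0.744, -0.668, -0.001, 0.004]
contact_force: [0.0, 0.2, 0.3]
gripper_width: 64.1
grasp_force: 0.0
```

Emit:
send_rows([
  {"x": 0,"y": 0,"z": 0.6,"ax": 0,"ay": 0,"az": 0,"gripper": -0.5},
  {"x": 0,"y": 0,"z": 0,"ax": 0,"ay": 0,"az": 0,"gripper": -0.5},
  {"x": 0,"y": 0,"z": 0,"ax": 0,"ay": 0,"az": 0,"gripper": -0.5},
])

```text
clock: 15.52
position: [541.2, 202.3, 7.1]
ee_rot: [0.745, -0.667, 0.0, -0.001]
contact_force: [0.2, -0.8, 0.2]
gripper_width: 63.9
grasp_force: 0.0
```

Emit:
send_rows([
  {"x": 0,"y": 0,"z": 0.25,"ax": 0,"ay": 0,"az": 0,"gripper": -0.5},
  {"x": 0,"y": 0,"z": 0,"ax": 0,"ay": 0,"az": 0,"gripper": 1},
  {"x": 0,"y": 0,"z": 0,"ax": 0,"ay": 0,"az": 0,"gripper": 1},
  {"x": 0,"y": 0,"z": 0,"ax": 0,"ay": 0,"az": 0,"gripper": 1},
  {"x": 0,"y": 0,"z": 0,"ax": 0,"ay": 0,"az": 0,"gripper": 1},
])

```text
clock: 15.93
position: [540.8, 202.9, 4.7]
ee_rot: [0.745, -0.667, 0.0, -0.001]
contact_force: [0.2, 0.4, -0.4]
gripper_width: 20.6
grasp_force: 60.5
```

Emit:
send_rows([
  {"x": 0,"y": 0,"z": 0,"ax": 0,"ay": 0,"az": 0,"gripper": 1},
  {"x": 0,"y": 0,"z": 0,"ax": 0,"ay": 0,"az": 0,"gripper": 1},
  {"x": 0,"y": 0,"z": 0,"ax": 0,"ay": 0,"az": 0,"gripper": 1},
  {"x": 0,"y": 0,"z": 0,"ax": 0,"ay": 0,"az": 0,"gripper": 1},
])

```text
clock: 16.27
position: [540.9, 202.9, 4.6]
ee_rot: [0.745, -0.667, 0.0, -0.001]
contact_force: [-1.3, 0.6, 6.0]
gripper_width: 20.7
grasp_force: 61.5
```

Emit:
send_rows([
  {"x": 0,"y": 0,"z": -1.5,"ax": 0,"ay": 0,"az": 0,"gripper": 1},
  {"x": 0,"y": 0,"z": -3,"ax": 0,"ay": 0,"az": 0,"gripper": 1},
  {"x": 0,"y": 0,"z": -3.5,"ax": 0,"ay": 0,"az": 0,"gripper": 1},
  {"x": 0,"y": 0,"z": -3.5,"ax": 0,"ay": 0,"az": 0,"gripper": 1},
  {"x": 0,"y": 0,"z": -3.5,"ax": 0,"ay": 0,"az": 0,"gripper": 1},
])

```text
clock: 16.68
position: [539.8, 202.2, 154.4]
ee_rot: [0.745, -0.667, -0.0, 0.001]
contact_force: [0.2, -0.2, -1.6]
gripper_width: 20.5
grasp_force: 60.5
```

Emit:
send_rows([
  {"x": 2,"y": 0.2,"z": 0,"ax": 0,"ay": 0,"az": 0,"gripper": 1},
  {"x": 3.85,"y": 0.45,"z": 0,"ax": 0,"ay": 0,"az": 0,"gripper": 1},
  {"x": 3.85,"y": 0.45,"z": 0,"ax": 0,"ay": 0,"az": 0,"gripper": 1},
  {"x": 3.85,"y": 0.45,"z": 0,"ax": 0,"ay": 0,"az": 0,"gripper": 1},
  {"x": 3.85,"y": 0.45,"z": 0,"ax": 0,"ay": 0,"az": 0,"gripper": 1},
])

```text
clock: 17.1
position: [539.0, 26.0, 153.1]
ee_rot: [0.745, -0.667, -0.0, 0.0]
contact_force: [0.2, 0.2, -1.5]
gripper_width: 20.9
grasp_force: 60.6
```

Emit:
send_rows([
  {"x": 3.85,"y": 0.45,"z": 0,"ax": 0,"ay": 0,"az": 0,"gripper": 1},
  {"x": 3.85,"y": 0.45,"z": 0,"ax": 0,"ay": 0,"az": 0,"gripper": 1},
  {"x": 3.85,"y": 0.45,"z": 0,"ax": 0,"ay": 0,"az": 0,"gripper": 1},
  {"x": 3.85,"y": 0.45,"z": 0,"ax": 0,"ay": 0,"az": 0,"gripper": 1},
  {"x": 3.85,"y": 0.45,"z": 0,"ax": 0,"ay": 0,"az": 0,"gripper": 1},
])

```text
clock: 17.52
position: [538.0, -168.1, 153.1]
ee_rot: [0.745, -0.667, -0.001, 0.0]
contact_force: [1.0, 0.3, -1.3]
gripper_width: 20.5
grasp_force: 60.6
```

Emit:
send_rows([
  {"x": 3.85,"y": 0.45,"z": 0,"ax": 0,"ay": 0,"az": 0,"gripper": 1},
  {"x": 3.85,"y": 0.45,"z": 0,"ax": 0,"ay": 0,"az": 0,"gripper": 1},
  {"x": 0.9,"y": 0.1,"z": 0,"ax": 0,"ay": 0,"az": 2,"gripper": 1},
  {"x": 0,"y": 0,"z": 0,"ax": 0,"ay": 0,"az": 0,"gripper": 1},
  {"x": 0,"y": 0,"z": 0,"ax": 0,"ay": 0,"az": 0,"gripper": 1},
])

```text
clock: 17.93
position: [537.7, -253.1, 152.7]
ee_rot: [0.733, -0.68, -0.001, 0.0]
contact_force: [-0.3, -0.1, -2.1]
gripper_width: 20.5
grasp_force: 60.6
```

```bash
python3 - <<'E'
from h import *
togo(536.5,-253.5,8,-85.8)
im,d=snap('wrist','w7.png'); im,P=wcloud('w7.png')
# held blade height
e=np.array([-.073,.997]); pos=arm.read_state()['position']
hsv=cv2.cvtColor(im,cv2.COLOR_RGB2HSV)
m=(abs(P[...,0]-533)<35)&(P[...,2]>100)&(P[...,2]<220)
q=P[m]
for y in range(-325,-120,15):
    k=q[abs(q[:,1]-y)<4]
    if len(k): print(y,len(k),np.round(np.median(k,0),1))
E
```

```text
pos [ 537.7 -253.1  152.7] yaw -85.7 tilt [-0.002  0.001 -1.   ] go cm [ 0.04  0.1  14.47] az 0.06406656480729112 w 20.5 gf 60.6 F [-0.3 -0.1 -2.1] clk 17.9333 j [-0.17  0.4  -0.18 -0.   -0.99  0.24]
-310 1181 [ 541.3 -310.1  170.1]
-295 1049 [ 540.1 -295.   170.5]
-280 948 [ 539.  -280.   170.5]
-265 5903 [ 525.1 -264.3  199.9]
-250 1856 [ 530.2 -249.8  191.2]
-235 616 [ 535.7 -235.   170.5]
-220 320 [ 533.9 -219.7  166.7]
-205 498 [ 534.5 -205.8  162.8]
```

View pics/w7.png

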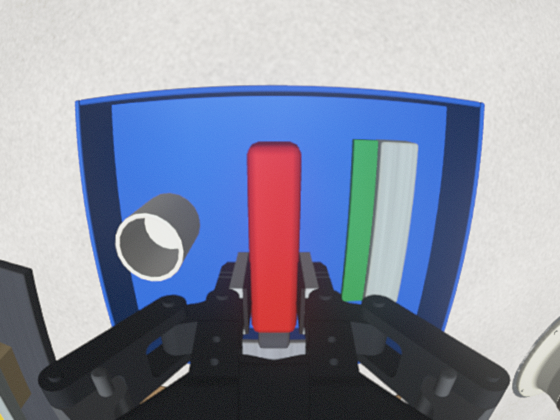

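The spatula is held level at (275,240), between the cup at (155,240) and the squeegee at (380,220). Lowering it now.

Emit:
send_rows([
  {"x": 0,"y": 0,"z": 2.5,"ax": 0,"ay": 0,"az": 0,"gripper": 1},
  {"x": 0,"y": 0,"z": 3.6,"ax": 0,"ay": 0,"az": 0,"gripper": 1},
  {"x": 0,"y": 0,"z": 3.6,"ax": 0,"ay": 0,"az": 0,"gripper": 1},
  {"x": 0,"y": 0,"z": 2.6,"ax": 0,"ay": 0,"az": 0,"gripper": 1},
  {"x": 0,"y": 0,"z": 1.3,"ax": 0,"ay": 0,"az": 0,"gripper": 1},
])

```text
clock: 18.4
position: [536.1, -250.4, 13.9]
ee_rot: [0.734, -0.679, -0.003, 0.001]
contact_force: [-0.7, -0.0, -2.1]
gripper_width: 20.6
grasp_force: 60.5
```

Emit:
send_rows([
  {"x": 0,"y": 0,"z": 0.5,"ax": 0,"ay": 0,"az": 0,"gripper": 1},
  {"x": 0,"y": 0,"z": 0.25,"ax": 0,"ay": 0,"az": 0,"gripper": 1},
  {"x": 0,"y": 0,"z": 0.2,"ax": 0,"ay": 0,"az": 0,"gripper": 1},
  {"x": 0,"y": 0,"z": 0,"ax": 0,"ay": 0,"az": 0,"gripper": 1},
  {"x": 0,"y": 0,"z": 0,"ax": 0,"ay": 0,"az": 0,"gripper": 1},
])

```text
clock: 18.82
position: [539.4, -252.8, 9.5]
ee_rot: [0.734, -0.68, 0.001, -0.001]
contact_force: [0.4, -0.1, -1.0]
gripper_width: 20.6
grasp_force: 60.5
```

Emit:
send_rows([
  {"x": 0,"y": 0,"z": 0.15,"ax": 0,"ay": 0,"az": 0,"gripper": 1},
  {"x": 0,"y": 0,"z": 0.1,"ax": 0,"ay": 0,"az": 0,"gripper": 1},
  {"x": 0,"y": 0,"z": 0,"ax": 0,"ay": 0,"az": 0,"gripper": 1},
])

```text
clock: 19.07
position: [539.3, -253.1, 7.6]
ee_rot: [0.734, -0.68, 0.001, -0.001]
contact_force: [-1.5, 1.3, 5.0]
gripper_width: 20.8
grasp_force: 61.5
```

Emit:
send_rows([
  {"x": 0,"y": 0,"z": 0,"ax": 0,"ay": 0,"az": 0,"gripper": 0.2},
  {"x": 0,"y": 0,"z": 0,"ax": 0,"ay": 0,"az": 0,"gripper": 0},
  {"x": 0,"y": 0,"z": 0,"ax": 0,"ay": 0,"az": 0,"gripper": 0},
  {"x": 0,"y": 0,"z": 0,"ax": 0,"ay": 0,"az": 0,"gripper": 0},
  {"x": 0,"y": 0,"z": -0.5,"ax": 0,"ay": 0,"az": 0,"gripper": 0},
])

```text
clock: 19.48
position: [537.6, -252.8, 9.8]
ee_rot: [0.733, -0.68, -0.001, 0.001]
contact_force: [-1.5, -0.1, 1.0]
gripper_width: 42.6
grasp_force: 0.0
```

Emit:
send_rows([
  {"x": 0,"y": 0,"z": -1.5,"ax": 0,"ay": 0,"az": 0,"gripper": 0},
  {"x": 0,"y": 0,"z": -3.3,"ax": 0,"ay": 0,"az": 0,"gripper": 0},
  {"x": 0,"y": 0,"z": -3.7,"ax": 0,"ay": 0,"az": 0,"gripper": 0},
  {"x": 0,"y": 0,"z": -3.7,"ax": 0,"ay": 0,"az": 0,"gripper": 0},
  {"x": 0,"y": 0,"z": -3.7,"ax": 0,"ay": 0,"az": 0,"gripper": 0},
])

```text
clock: 19.9
position: [538.0, -252.9, 171.6]
ee_rot: [0.733, -0.68, -0.0, 0.0]
contact_force: [1.5, -0.7, 0.1]
gripper_width: 42.7
grasp_force: 0.0
```

Emit:
send_rows([
  {"x": -3.7,"y": 0,"z": -1,"ax": 0,"ay": 0,"az": 0,"gripper": 0},
  {"x": -3.7,"y": 0,"z": -1,"ax": 0,"ay": 0,"az": 0,"gripper": 0},
  {"x": -3.7,"y": 0,"z": -1,"ax": 0,"ay": 0,"az": 0,"gripper": 0},
  {"x": -3.7,"y": 0,"z": -1,"ax": 0,"ay": 0,"az": 0,"gripper": 0},
  {"x": -3.7,"y": 0,"z": -1,"ax": 0,"ay": 0,"az": 0,"gripper": 0},
])

```text
clock: 20.32
position: [523.7, -67.1, 220.6]
ee_rot: [0.733, -0.68, 0.0, -0.0]
contact_force: [0.8, 0.5, 1.0]
gripper_width: 42.9
grasp_force: 0.0
```

Emit:
send_rows([
  {"x": -3.7,"y": 0,"z": 0,"ax": 0,"ay": 0,"az": 0,"gripper": 0},
  {"x": -3.7,"y": 0,"z": 0,"ax": 0,"ay": 0,"az": 0,"gripper": 0},
  {"x": -3.7,"y": 0,"z": 0,"ax": 0,"ay": 0,"az": 0,"gripper": 0},
  {"x": -3.7,"y": 0,"z": 0,"ax": 0,"ay": 0,"az": 0,"gripper": 0},
  {"x": -3.7,"y": 0,"z": 0,"ax": 0,"ay": 0,"az": 0,"gripper": 0},
])

```text
clock: 20.73
position: [509.7, 117.6, 220.2]
ee_rot: [0.733, -0.68, 0.0, -0.0]
contact_force: [0.6, -0.7, -0.4]
gripper_width: 43.0
grasp_force: 0.0
```

Emit:
send_rows([
  {"x": -1.5,"y": 0,"z": 0,"ax": 0,"ay": 0,"az": 0,"gripper": 0},
  {"x": 0,"y": 0,"z": 0,"ax": 0,"ay": 0,"az": 0,"gripper": 0},
  {"x": 0,"y": 0,"z": 0,"ax": 0,"ay": 0,"az": 0,"gripper": 0},
])

```text
clock: 20.98
position: [508.9, 131.6, 219.7]
ee_rot: [0.734, -0.679, -0.0, 0.0]
contact_force: [0.1, -0.3, -0.3]
gripper_width: 42.6
grasp_force: 0.0
```

```bash
python3 - <<'E'
from h import *
togo(0,0)
snap('top','top4.png'); im,P=cloud('top4.png')
q=P[108:258,315:438]; inner=(abs((q[...,0]-529.5)*.9973+(q[...,1]+226)*.0732)<145)&(abs(-(q[...,0]-529.5)*.0732+(q[...,1]+226)*.9973)<105)
zz=q[...,2]; cupm=np.hypot(q[...,0]-634,q[...,1]+218)<45
print('max z non-cup',np.nanpercentile(zz[inner&~cupm],99.8),'cup top',np.nanpercentile(zz[inner&cupm],98))
c=q[cupm&(zz>62)&inner]; print(cv2.minEnclosingCircle(c[:,:2].astype(np.float32)))
cv2.imwrite('pics/c8.png',cv2.resize(im[80:290,80:450],(740,420),interpolation=cv2.INTER_CUBIC)[:,:,::-1])
E
```

```text
pos [508.9 131.6 219.7] yaw -85.5 tilt [-0. -0. -1.] go cm [9.160e+00 5.176e+01 1.000e-02] az None w 42.6 gf 0.0 F [ 0.1 -0.3 -0.3] clk 20.9833 j [ 0.56  0.23 -0.25  0.   -1.09 -0.48]
max z non-cup 36.205691537076476 cup top 71.96108737522655
((634.0098876953125, -218.6526336669922), 30.829517364501953)
```

View pics/c8.png

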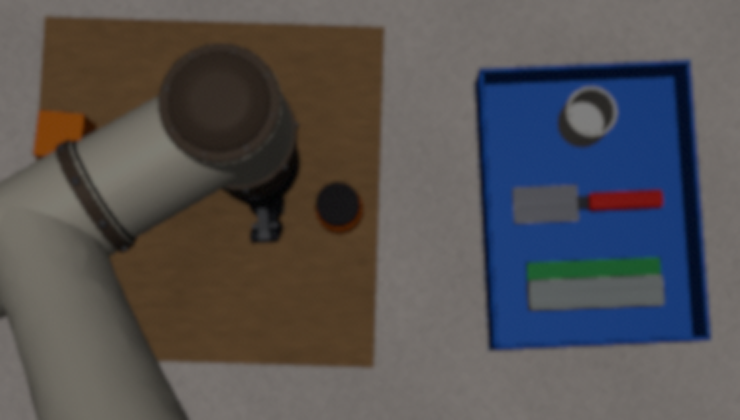

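The cup stands upright at (587,113). The spatula at (588,203) and squeegee at (596,284) lie flat, wholly inside the tub. The jar hasn't moved, and the boxes were untouched. Handing in.

```bash
python3 -c "
from bench import arm
print(arm.job_done())"
```

```text
the job is handed in; nothing more can be done
None
```

The squeegee, ink spatula and upright cup are in the blue tub, each lowered to the floor before release. I handed the job in at about 21 s; the orange boxes and ink jar were left alone, though the arm hid one box in the last picture.

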